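# Close the pill organiser's lids with one stroke

## Robot

A 6-joint arm with a two-finger parallel gripper is mounted at the origin on a cart in front of the work surface, level with it; the furniture and walls round the work are solid. World frame = base frame: x ahead of the robot, y to its left, z up, the work surface at z = 0. Lengths are in m, angles in degrees, forces in N, time in s.
With the tool pointing down it reaches from about 0.3 to 0.75 m from the base axis. Payload 8.5 kg.
Tool frame: the origin (TCP) lies at the very end of the fingers, on their centre line; the grasp point (between the pads) lies 19 mm behind it (hold_point_z is the distance from the TCP to the grasp point, in m); z points along the fingers, y is the direction in which the jaws open and shut (so a half turn about z gives the same grasp; the last joint's range is limited). The gripper opens to 85 mm and grips with 20 to 120 N. Pads are 22 mm wide; open, the fingers measure 114 mm over their backs; the gripper's body (76 mm by 85 mm) begins 54 mm behind the grasp point. The pads swing forward as they close: fully open they stand 13 mm farther back than shut.
Start: joints at [61.232, 21.807, 74.336, -0, 83.858, -12.336], TCP at [0.156, 0.528, 0.231] pointing down, gripper open.
Joint ranges: [-178.18, 178.18], [-50.72, 133.34], [12.68, 142.11], [-81.47, 261.47], [9.98, 163.14], [-165.26, 165.26]. Speed limits (degrees/s): [136.94, 136.94, 180, 180, 180, 180].

## Interface

Orientations are given as a 3x3 rotation matrix whose columns are the frame's x, y, z axes.
In Python, from rig import observe, get_image, close_job, hold_point_z gives the robot as it stands. The module is installed in compiled form; this text tells all that it offers.
- The arm moves only by the tool jog_arm, never from a script. Its arguments are lists of equal length, an entry for each row: "travel": the shift along the world's x, y, z in m, a list of three; "dr": the turn, a rotation vector about the world's x, y, z in rad, a list of three. In form: {"travel": [[x, y, z], ...], "dr": [[rx, ry, rz], ...]}. A call has 1 to 20 rows; each row shifts and turns the commanded pose from where the row before left it; what a row does not reach is not made up. A row lasts 1/12 s, in which the tool goes at most 41.7 mm and 7.16 degrees, less where a joint would pass 70% of its speed; a pose out of reach is approached as far as the arm can. A call with a gripper value outside its range is refused whole. "jaw" is the finger opening in m, from 0 to 0.0854, set as the call begins (left out, the last holds). The fingers move at their own pace and stop on an object; "newtons" is the grip in N (left out, the last holds). Time passes only in rows, so rows that do not move let the fingers close. It gives the time, the measured TCP pose, the force and the opening at its end, in the units of the state.
- observe(): the state, without advancing time (a new reading comes with each control period).
- get_image(name): name is "side" or "top" or "wrist"; returns a dict with "color" (384x512x3 uint8, red, green, blue), "fovy" (degrees; the focal length in pixels is half the picture's height over the tangent of half this angle, whatever the lens; pixels are square), "cx", "cy" (the principal point, pixels), "k1" (the pictures are not rectified: a ray, as slopes to the right and down, at radius r is drawn at 1 + k1 r^2 times it, then the intrinsics apply), "R" (3x3) and "t" (3): a world point X has camera coordinates R X + t. Camera axes: x right, y down, z forward; pixel columns grow to the right and rows downward; lengths in m; the calibration is good to about 2 mm. A picture is of the moment at which its call begins. There is no depth.
- close_job(): hands the job in, once; it reports no verdict.
The state is a dict: "time_s": time; "q": joint angles; "qvel": joint speeds; "joint_efforts": joint torques, N m; "position": TCP position; "tool_rot": TCP orientation; "ft_force": force on the tool from outside, world axes, zero at the start; "wrist_torque": the same for the moment, N m; "grip_width": finger opening in m.
Only numpy, scipy, OpenCV 4.12 (cv2) and the standard library are available. Lean on these libraries where they do the work, as an engineer would, in place of code of your own. Each camera call takes 0.05 s, during which the arm holds its last target.

## Task

The day's tablets have been filled in: close the white pill organiser by running the fingertips along its row of open blue lids, from the one-dot lid to the five-dot lid, folding them down one after another in that order until all five lie shut. Be gentle: do not grasp or lift the organiser or shove it out of its place, leave everything else on the worktop where it stands, and finish clear of everything.

Things in the scene. Friction and masses are not known exactly. Their poses are not given: they have to be found in the camera images.
- organiser: white pill organiser, loose, about 0.9 kg: a tray 56 mm (its x) by 214 mm (its y) by 28 mm high, five wells in a row along its y, five blue lids. Origin: centre of its underside; z up. Wells and lids are numbered 1 to 5 from its +y end to its -y end, pitch 42 mm; lid n bears n white dots. Every lid is hinged on the +y side of its well; pushed towards -y on its outer face it folds shut.
- lid_row (a point): point on the organiser (same axes) at the middle of the row, level with the tops of the shut lids, 31 mm over its underside. The hinge of lid n runs along x at y = 105 - 42(n-1) mm from here, 3 mm lower; shut, the lid reaches from it 41 mm towards -y. Lids are 50 mm wide, 40 mm long, 3 mm thick; open ones stand up to 70 mm above the worktop.
- lid_1 (a joint): hinge of lid 1 (1 white dot) in rad: 0 is fully shut, 1.57 stands upright, 1.9 is the stop, leaning back over the well before. The lid stays at any angle it is left at (0.3 N at mid-lid moves it); it neither springs nor falls shut.
- lid_2 (a joint): hinge of lid 2 (2 white dots) in rad: 0 is fully shut, 1.57 stands upright, 1.9 is the stop, leaning back over the well before. The lid stays at any angle it is left at (0.3 N at mid-lid moves it); it neither springs nor falls shut.
- lid_3 (a joint): hinge of lid 3 (3 white dots) in rad: 0 is fully shut, 1.57 stands upright, 1.9 is the stop, leaning back over the well before. The lid stays at any angle it is left at (0.3 N at mid-lid moves it); it neither springs nor falls shut.
- lid_4 (a joint): hinge of lid 4 (4 white dots) in rad: 0 is fully shut, 1.57 stands upright, 1.9 is the stop, leaning back over the well before. The lid stays at any angle it is left at (0.3 N at mid-lid moves it); it neither springs nor falls shut.
- lid_5 (a joint): hinge of lid 5 (5 white dots) in rad: 0 is fully shut, 1.57 stands upright, 1.9 is the stop, leaning back over the well before. The lid stays at any angle it is left at (0.3 N at mid-lid moves it); it neither springs nor falls shut.
- tablet_bottle: brown tablet bottle with a white cap, 39 mm across, 63 mm high, bystander at the front; origin at the centre of its underside
- dropper_bottle: small brown dropper bottle with a black top, 33 mm across, 102 mm high, bystander at the front; origin at the centre of its underside
- small_tin: green food tin, 57 mm across, 72 mm high, bystander behind the organiser; origin at the centre of its underside
- salt_shaker: shaker with a grey top, 44 mm across, 90 mm high, bystander behind the organiser; origin at the centre of its underside
- glass_near: clear drinking glass, 80 mm across, 91 mm high, bystander at the left; origin at the centre of its underside
- spread_jar: jar with a dark lid, 77 mm across, 102 mm high, bystander at the back; origin at the centre of its underside

How it is judged (in metres and radians):
On the way, in this order (a step that is already met when the one before it is completed fails the run):
1. lid 1 is folded down (under 0.6 rad), before lid 2 (value of joint lid_1 below 0.6 rad), for 0.1 s.
2. lid 2 is folded down (under 0.6 rad), before lid 3 (value of joint lid_2 below 0.6 rad), for 0.1 s.
3. lid 3 is folded down (under 0.6 rad), before lid 4 (value of joint lid_3 below 0.6 rad), for 0.1 s.
4. lid 4 is folded down (under 0.6 rad), before lid 5 (value of joint lid_4 below 0.6 rad), for 0.1 s.
5. lid 5 is folded down (under 0.6 rad) (value of joint lid_5 below 0.6 rad), for 0.1 s.
At the end, for the whole second after the job is handed in: all five lids are shut to within 0.1 rad (a gap of 4 mm at the free edge); the organiser stands flat, at rest, within 30 mm of where it was; every bystander is within 30 mm of where it was (value of joint each of lid_1, lid_2, lid_3, lid_4, lid_5 below 0.1 rad and distance of each of organiser, tablet_bottle, dropper_bottle, small_tin, salt_shaker, glass_near, spread_jar from where it was at the start of the episode below 0.03 m and angle between organiser's own z axis and vertical below 0.05 rad and linear speed of organiser below 0.02 m/s); the robot touches nothing.
It fails at once if the organiser is lifted (over 12 mm) or tipped (over 0.25 rad) (height (world z) of organiser above 0.012 m or angle between organiser's own z axis and vertical above 0.25 rad).
It fails at once if the organiser is shoved more than 40 mm (distance of organiser from where it was at the start of the episode above 0.04 m).
It fails at once if the organiser or its lids are pressed with more than 40 N (contact force between the arm and organiser above 40 N).
It fails at once if a bystander is displaced more than 30 mm or lifted (distance of any of tablet_bottle, dropper_bottle, small_tin, salt_shaker, glass_near, spread_jar from where it was at the start of the episode above 0.03 m).
It also fails if it takes over 38 s, if anything falls off the work surface, if the arm or the gripper's body presses on something with over 40 N, if the wrist force passes 120 N, or if a joint passes its speed limit or range.

## Working session

There is one attempt and no reset: what is moved stays moved. The work goes in short steps, Python scripts to look and compute and a tool call to move; the robot and the scene stay as the last step left them, time stands still between calls to the robot, and variables do not carry over. Pictures are saved under pics/ and viewed, and the job is handed in when it is done.

Besides the shell and the picture viewer there is one more tool, called after "Request:" as name(argument=value, ...), one argument or row to a line, values as JSON. jog_arm: Moves the arm, as the interface text tells. Its arguments: {"type":"object","properties":{"travel":{"type":"array"},"dr":{"type":"array"},"jaw":{"type":"number"},"newtons":{"type":"number"}},"required":["travel","dr"]}

```bash
mkdir -p pics
cat > h.py <<'E'
import numpy as np, cv2, json
from rig import observe, get_image
def snap(n,tag):
    g=get_image(n); cv2.imwrite(f'pics/{tag}.png',g['color'][:,:,::-1])
    np.savez(f'pics/{tag}.npz',**g); return g
def load(tag): return dict(np.load(f'pics/{tag}.npz'))
def KD(g):
    f=192/np.tan(np.radians(float(g['fovy']))/2)
    return np.array([[f,0,g['cx']],[0,f,g['cy']],[0,0,1]],float),np.array([float(g['k1']),0,0,0,0.])
def ray(g,uv):
    K,D=KD(g); p=cv2.undistortPoints(np.array([[uv]],float),K,D)[0,0]
    return -g['R'].T@g['t'], g['R'].T@np.array([p[0],p[1],1])
def atz(g,uv,z):
    c,d=ray(g,uv); return c+d*(z-c[2])/d[2]
def proj(g,X):
    K,D=KD(g); return cv2.projectPoints(np.array(X,float).reshape(-1,3),cv2.Rodrigues(g['R'])[0],g['t'],K,D)[0][:,0]
def crop(tag,x0,y0,x1,y1,s,out):
    im=cv2.imread(f'pics/{tag}.png')[y0:y1,x0:x1]; cv2.imwrite(f'pics/{out}.png',cv2.resize(im,None,fx=s,fy=s,interpolation=cv2.INTER_CUBIC))
E
python3 - <<'E'
from h import *
for n in ['side','top','wrist']:
    g=snap(n,n+'0'); print(n,g['fovy'],g['cx'],g['cy'],g['k1'],(-g['R'].T@g['t']).round(3))
o=observe(); print(o)
E
```

```text
side 43.55207016978667 257.0446091450403 194.07439204195194 -0.06606430461564103 [ 0.198 -0.587  0.531]
top 51.415256423179315 258.10400700230866 179.75763545138227 -0.05681849929099186 [0.426 0.282 0.916]
wrist 68.20679533722804 258.96187834010215 191.60246196687214 -0.05837275732925627 [0.077 0.549 0.374]
{'time_s': 0.15, 'q': array([ 6.12318860e+01,  2.18340370e+01,  7.43705301e+01, -5.39177300e-04,
        8.38575836e+01, -1.23370461e+01]), 'qvel': array([-0.00949323, -0.0366216 , -0.22709542,  0.04473695, -0.04019823,
       -0.06698247]), 'joint_efforts': array([ 2.22829578e-03, -4.48628461e+01, -2.31345284e+01, -1.23913642e-04,
        3.81407022e-03,  5.38904942e-05]), 'position': array([0.15548848, 0.52734847, 0.23086067]), 'tool_rot': array([[-9.59160966e-01,  2.82860349e-01, -5.13843514e-04],
       [ 2.82860728e-01,  9.59160516e-01, -9.55352479e-04],
       [ 2.22627075e-04, -1.06168296e-03, -9.99999412e-01]]), 'ft_force': array([ 0.27277895, -0.21191109, -0.28034988]), 'wrist_torque': array([-0.01690259,  0.01836973,  0.00936264]), 'grip_width': 0.08574261738368383}
```

View pics/side0.png

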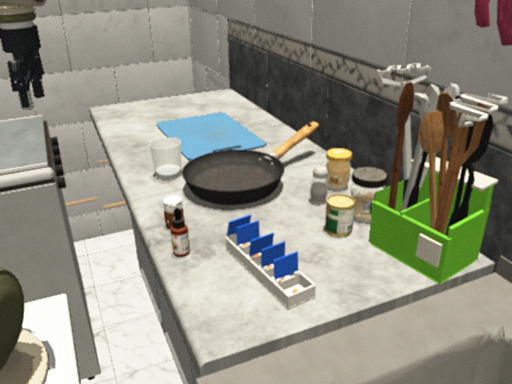

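View pics/top0.png

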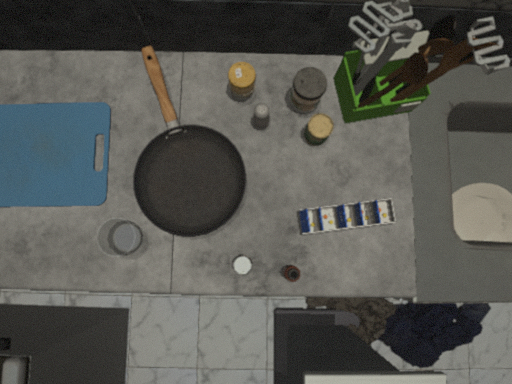

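View pics/wrist0.png

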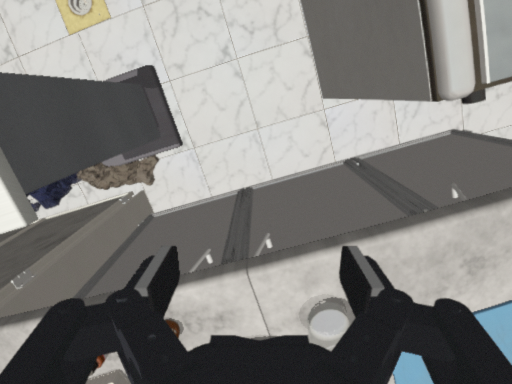

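Run:
```python
from h import *
crop('top0',280,180,420,300,5.5,'tc'); crop('side0',150,190,330,320,4.4,'sc')
```

```text
(no output)
```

View pics/tc.png

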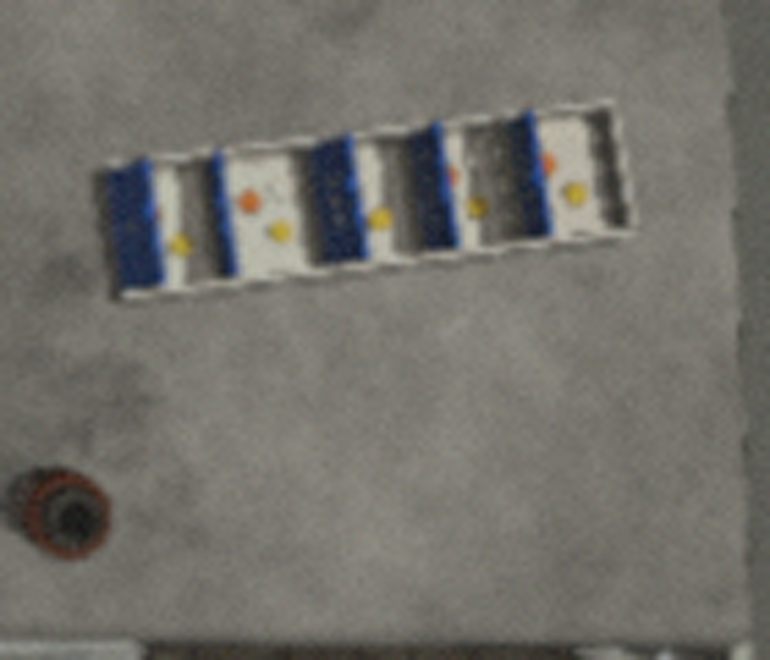

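View pics/sc.png

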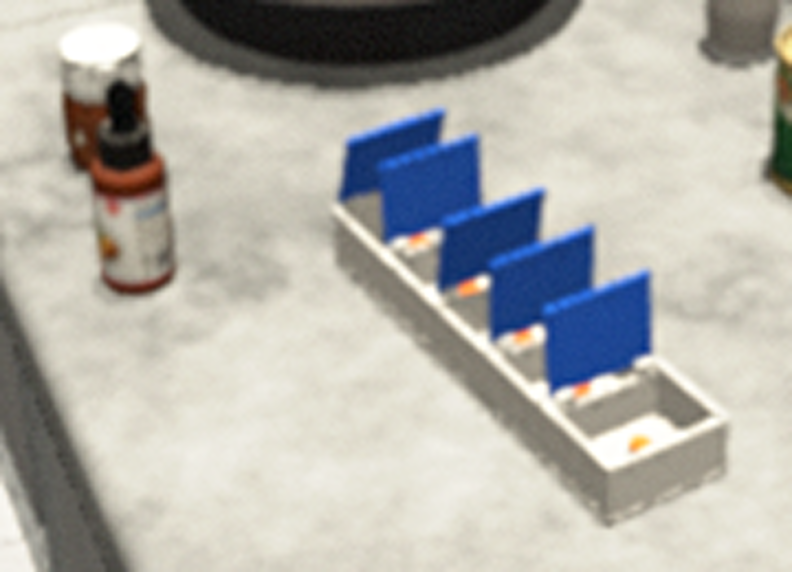

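Run:
```python
from h import *
from scipy.optimize import least_squares
T=load('top0');S=load('side0')
tp=np.array([[103,163],[118,298],[637,237],[613,103]])/5.5+[280,180]-.41
sp=np.array([[333,205],[608,465],[724,418]])/4.4+[150,190]-.39
print([atz(T,p,.028).round(4) for p in tp]);print([atz(S,p,.028).round(4) for p in sp])
L=np.array([[.028,.107,.028],[-.028,.107,.028],[-.028,-.107,.028],[.028,-.107,.028]])
def W(p,X):
    c,s=np.cos(p[2]),np.sin(p[2]); return np.array(X)@np.array([[c,-s,0],[s,c,0],[0,0,1]]).T+[p[0],p[1],0]
def r(p,a=1,b=1): return np.r_[a*(proj(T,W(p,L))-tp).ravel(),b*(proj(S,W(p,L[1:]))-sp).ravel()]
for a,b in [(1,1),(1,0),(0,1)]:
    f=least_squares(r,[.37,.1,.1],args=(a,b)); print(f.x.round(4),np.degrees(f.x[2]),r(f.x).round(1))
p=least_squares(r,[.37,.1,.1]).x
np.save('pose.npy',p)
# lid angles: fit from top of free edge in top image (edge mid) 
for k,uv in enumerate([[155,220],[228,215],[358,200],[448,188],[541,175]]):
    uv=np.array(uv)/5.5+[280,180]-.41
    y=.105-.042*k
    best=min(((np.abs(proj(T,W(p,[[0,y-.04*np.cos(a),.028+.04*np.sin(a)]]))[0,0]-uv[0]),a) for a in np.arange(.5,1.95,.01)))
    print(k+1,best, W(p,[[0,y,.028]]).round(4))
for n,uv,h in [('tab',(242,265),.063),('drop',(291,272),.102),('tin',(320,125),.072),('salt',(261,111),.09),('glass',(126,238),.0),('jar',(309,82),.102)]: print(n,atz(T,uv,h).round(3))
```

```text
[array([0.5086, 0.1773, 0.028 ]), array([0.4542, 0.1711, 0.028 ]), array([ 0.4822, -0.0421,  0.028 ]), array([ 0.5372, -0.0339,  0.028 ])]
[array([0.4569, 0.168 , 0.028 ]), array([ 0.4858, -0.0427,  0.028 ]), array([ 0.5383, -0.0366,  0.028 ])]
[0.4971 0.0672 0.1344] 7.700488638363132 [ 0.2 -0.8  0.7 -0.3  0.2 -0.6  0.5 -0.8 -1.2 -0.2 -1.2  0.4  0.  -0.7]
[0.4956 0.0681 0.1324] 7.584620066613662 [-0.2 -0.3  0.3  0.2 -0.2  0.1  0.1 -0.1 -2.  -0.3 -2.4  0.3 -1.1 -0.7]
[0.4984 0.0664 0.129 ] 7.392868610758151 [ 0.5 -1.7  1.  -1.2  0.5 -1.   0.9 -1.2 -0.2 -0.2 -0.6  0.5  0.7 -0.4]
1 (np.float64(0.0758149323763746), np.float64(1.3300000000000007)) [[0.483  0.1712 0.028 ]]
2 (np.float64(0.08493560747115225), np.float64(1.660000000000001)) [[0.4886 0.1296 0.028 ]]
3 (np.float64(0.04656302768040632), np.float64(1.4300000000000008)) [[0.4943 0.088  0.028 ]]
4 (np.float64(0.07472528479587481), np.float64(1.580000000000001)) [[0.4999 0.0464 0.028 ]]
5 (np.float64(0.011473389664843126), np.float64(1.700000000000001)) [[0.5055 0.0047 0.028 ]]
tab [0.386 0.299 0.063]
drop [0.375 0.2   0.102]
tin [0.692 0.135 0.072]
salt [0.714 0.266 0.09 ]
glass [0.437 0.566 0.   ]
jar [0.779 0.163 0.102]
```

Request:
jog_arm(
  travel=[
    [0.02,-0.02,0],
    [0.02,-0.02,0],
    [0.02,-0.02,0],
    [0.02,-0.02,0],
    [0.02,-0.02,0],
    [0.02,-0.02,0],
    [0.02,-0.02,0],
    [0.02,-0.02,0],
    [0.02,-0.02,0],
    [0.02,-0.02,0],
    [0.02,-0.02,0],
    [0.02,-0.02,0],
    [0.02,-0.02,0],
    [0.02,-0.02,0],
    [0.02,-0.02,0],
    [0.02,-0.02,0],
    [0.002,0,0],
    [0,0,0],
  ],
  dr=[
    [0,0,-0.096],
    [0,0,-0.096],
    [0,0,-0.096],
    [0,0,-0.096],
    [0,0,-0.096],
    [0,0,-0.096],
    [0,0,-0.096],
    [0,0,-0.096],
    [0,0,-0.096],
    [0,0,-0.096],
    [0,0,-0.096],
    [0,0,-0.096],
    [0,0,0],
    [0,0,0],
    [0,0,0],
    [0,0,0],
    [0,0,0],
    [0,0,0],
  ],
  jaw=0,
  newtons=20,
)

```text
time_s: 1.65
position: [0.4783, 0.2067, 0.2308]
tool_rot: [[-0.129, 0.992, -0.001], [0.992, 0.129, -0.0], [0.0, -0.001, -1.0]]
ft_force: [-0.2, -0.7, -0.1]
grip_width: 0.0003
```

Run:
```python
from h import *
g=snap('wrist','w1'); snap('side','s1')
print((-g['R'].T@g['t']).round(3))
p=np.load('pose.npy');c,s=np.cos(p[2]),np.sin(p[2])
M=np.array([[c,-s,0],[s,c,0],[0,0,1]])
im=cv2.imread('pics/w1.png')
for X in [[.028,.107,.028],[-.028,.107,.028],[-.028,-.107,.028],[.028,-.107,.028]]:
    u=proj(g,M@X+[p[0],p[1],0])[0]; print(u.round(1)); cv2.circle(im,tuple(int(v) for v in u.round()),2,(0,255,0),-1)
cv2.imwrite('pics/w1m.png',cv2.resize(im,None,fx=1.5,fy=1.5))
```

```text
[0.468 0.286 0.374]
[281.1 190.1]
[237.6 190.3]
[241.9 321.9]
[278.2 321.7]
```

View pics/w1m.png

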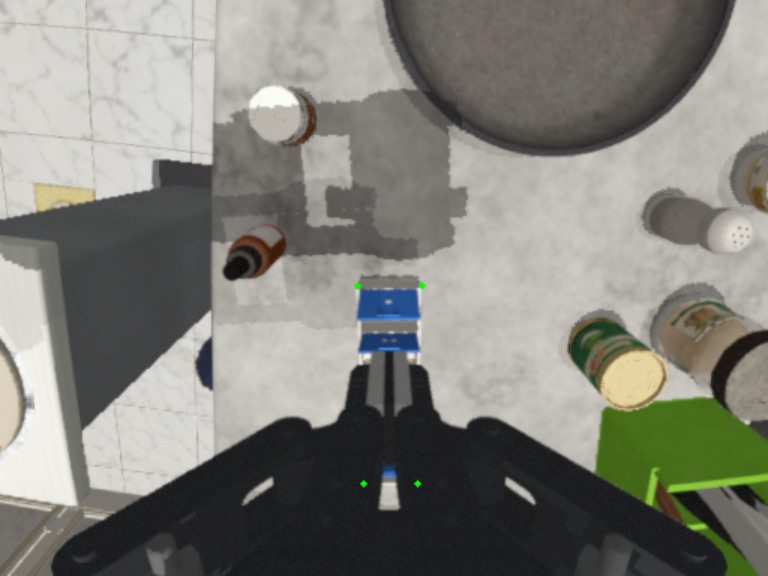

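View pics/s1.png

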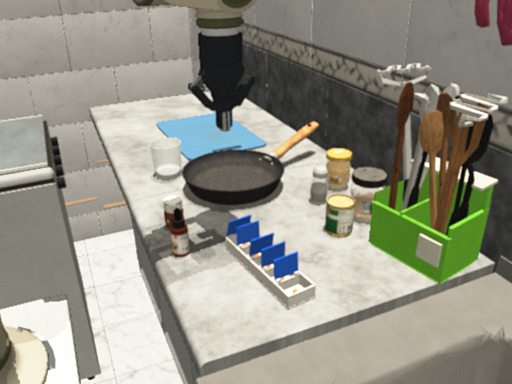

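Request:
jog_arm(
  travel=[
    [0,0,-0.025],
    [0,0,-0.025],
    [0,0,-0.025],
    [0,0,-0.025],
    [0,0,-0.025],
    [0,0,-0.025],
    [0,0,-0.02],
    [0,0,-0.005],
    [0,0,0],
  ],
  dr=[
    [0,0,0],
    [0,0,0],
    [0,0,0],
    [0,0,0],
    [0,0,0],
    [0,0,0],
    [0,0,0],
    [0,0,0],
    [0,0,0],
  ],
)

```text
time_s: 2.5
position: [0.4765, 0.2082, 0.0556]
tool_rot: [[-0.133, 0.991, -0.003], [0.991, 0.133, -0.0], [-0.0, -0.003, -1.0]]
ft_force: [-0.6, 0.8, 0.4]
grip_width: 0.0002
```

Run:
```python
from h import *
g=snap('side','s2'); crop('s2',150,150,330,310,4.4,'s2c')
p=np.load('pose.npy');o=observe();P=o['position'];c,s=np.cos(p[2]),np.sin(p[2])
d=P[:2]-p[:2];print(P.round(4),'local',(c*d[0]+s*d[1]).round(4),(-s*d[0]+c*d[1]).round(4),o['ft_force'].round(2), 'sweep dir',s,-c)
```

```text
[0.4773 0.2082 0.0568] local -0.0007 0.1424 [-0.06  0.15  0.47] sweep dir 0.1339946368632943 -0.9909820569979427
```

View pics/s2c.png

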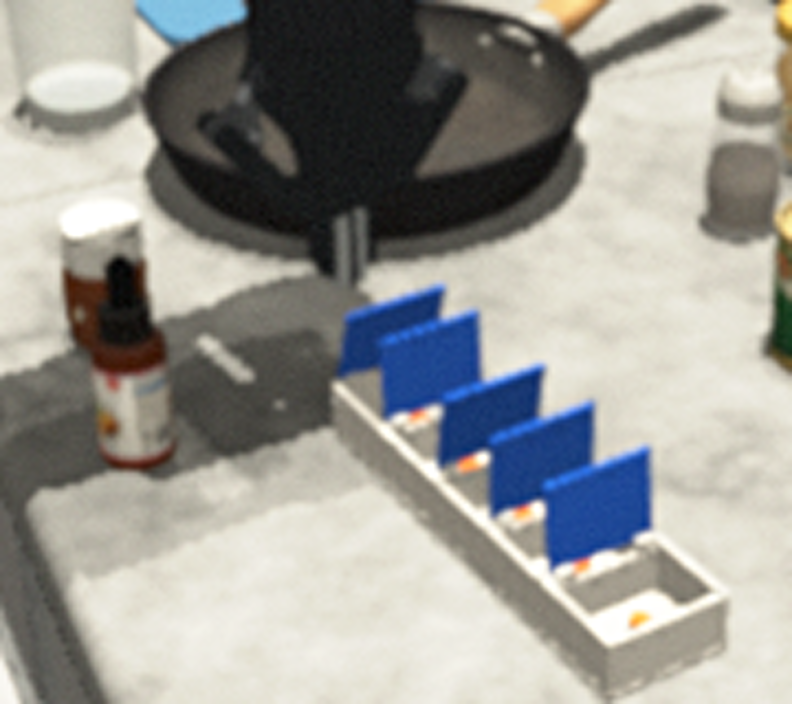

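Request:
jog_arm(
  travel=[
    [0.001,-0.0075,0],
    [0.001,-0.0075,0],
    [0.001,-0.0075,0],
    [0.001,-0.0075,0],
    [0.001,-0.0075,0],
    [0.0007,-0.005,-0.003],
    [0.0007,-0.005,-0.003],
    [0.0005,-0.0035,-0.0035],
    [0.0005,-0.0035,-0.0035],
    [0.0003,-0.002,-0.003],
    [0.0003,-0.002,-0.003],
    [0,-0.0005,-0.0012],
    [0,-0.0005,-0.0012],
    [0,0,0],
    [0,0,0],
  ],
  dr=[
    [0,0,0],
    [0,0,0],
    [0,0,0],
    [0,0,0],
    [0,0,0],
    [0,0,0],
    [0,0,0],
    [0,0,0],
    [0,0,0],
    [0,0,0],
    [0,0,0],
    [0,0,0],
    [0,0,0],
    [0,0,0],
    [0,0,0],
  ],
)

```text
time_s: 3.8
position: [0.4855, 0.1481, 0.0349]
tool_rot: [[-0.132, 0.991, -0.0], [0.991, 0.132, -0.0], [-0.0, -0.0, -1.0]]
ft_force: [0.9, -0.3, -0.8]
grip_width: 0.0003
```

```bash
cat >> h.py <<'E'
def report(tag):
    g=snap('side',tag); crop(tag,190,170,330,310,5.,tag+'c')
    p=np.load('pose.npy');o=observe();P=o['position'];c,s=np.cos(p[2]),np.sin(p[2])
    d=P[:2]-p[:2];y=-s*d[0]+c*d[1]
    print(P.round(4),'local x',(c*d[0]+s*d[1]).round(4),'d_lead/lid',[(.105-.042*k-(y-.011)).round(4) for k in range(5)],o['ft_force'].round(2))
E
python3 -c "
from h import *
report('s3')"
```

```text
[0.4856 0.1481 0.035 ] local x -0.0006 d_lead/lid [np.float64(0.0343), np.float64(-0.0077), np.float64(-0.0497), np.float64(-0.0917), np.float64(-0.1337)] [ 0.34  0.83 -0.08]
```

View pics/s3c.png

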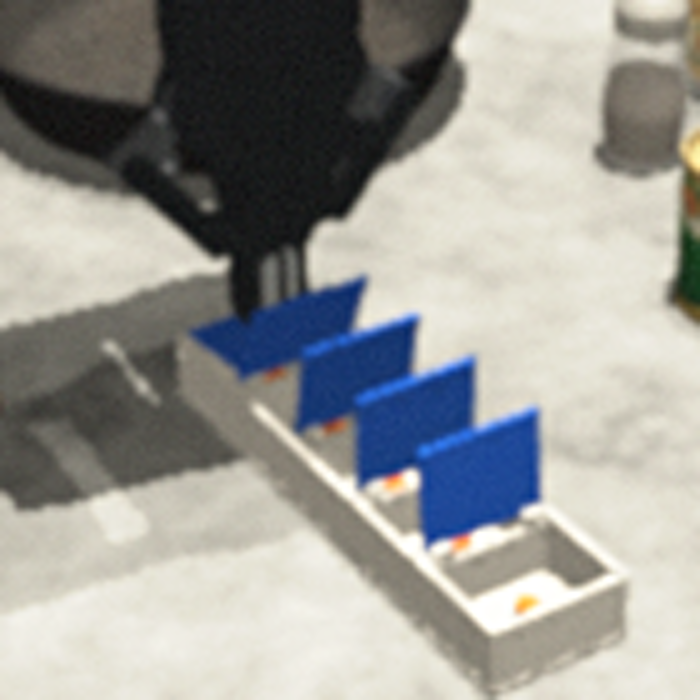

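Request:
jog_arm(
  travel=[
    [0,0,-0.001],
    [0,0,-0.0008],
    [0,0,-0.0007],
    [0,0,0],
    [0,0,0],
    [0,0,0],
  ],
  dr=[
    [0,0,0],
    [0,0,0],
    [0,0,0],
    [0,0,0],
    [0,0,0],
    [0,0,0],
  ],
)

```text
time_s: 4.35
position: [0.4858, 0.1479, 0.033]
tool_rot: [[-0.132, 0.991, 0.001], [0.991, 0.132, -0.0], [-0.0, 0.001, -1.0]]
ft_force: [-1.6, -1.2, 6.2]
grip_width: -0.0004
```

```bash
python3 -c "
from h import *
report('s4')"
```

```text
[0.4857 0.1479 0.0329] local x -0.0004 d_lead/lid [np.float64(0.0345), np.float64(-0.0075), np.float64(-0.0495), np.float64(-0.0915), np.float64(-0.1335)] [-1.87 -2.16  7.18]
```

View pics/s4c.png

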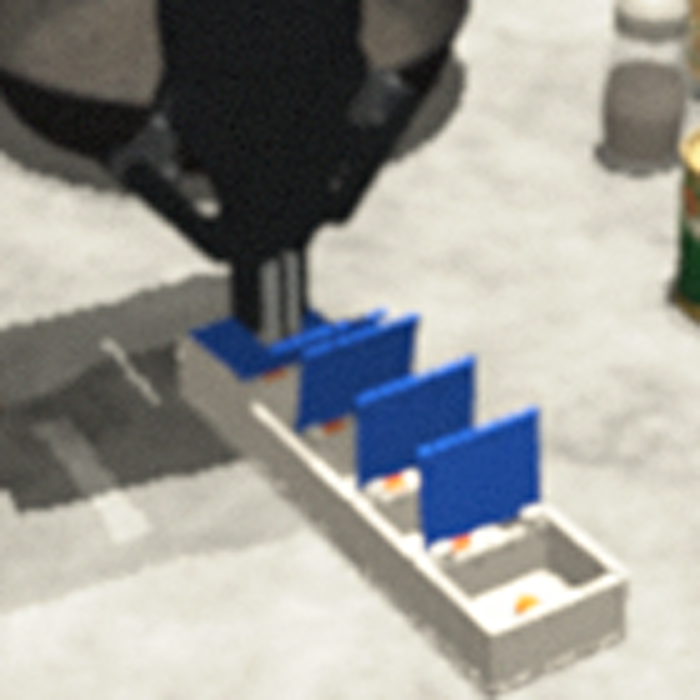

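Run:
```python
from h import *
p=np.load('pose.npy');c,s=np.cos(p[2]),np.sin(p[2]);M=np.array([[c,-s,0],[s,c,0],[0,0,1]])
for tag,uvs in [('s3',[(365,281)]),('s4',[(383,312)])]:
    g=load(tag)
    for a in [1.5,1.3,1.1,.9,.8,.7,.6,.5,.4,.3]:
        X=M@np.array([.025,.063-.041*np.cos(a),.028+.041*np.sin(a)])+[p[0],p[1],0]
        print(tag,a,((proj(g,X)[0]-[190,170])*5).round(0),uvs)
```

```text
s3 1.5 [348. 254.] [(365, 281)]
s3 1.3 [359. 266.] [(365, 281)]
s3 1.1 [370. 282.] [(365, 281)]
s3 0.9 [380. 300.] [(365, 281)]
s3 0.8 [385. 310.] [(365, 281)]
s3 0.7 [389. 320.] [(365, 281)]
s3 0.6 [393. 330.] [(365, 281)]
s3 0.5 [396. 341.] [(365, 281)]
s3 0.4 [398. 352.] [(365, 281)]
s3 0.3 [400. 362.] [(365, 281)]
s4 1.5 [348. 254.] [(383, 312)]
s4 1.3 [359. 266.] [(383, 312)]
s4 1.1 [370. 282.] [(383, 312)]
s4 0.9 [380. 300.] [(383, 312)]
s4 0.8 [385. 310.] [(383, 312)]
s4 0.7 [389. 320.] [(383, 312)]
s4 0.6 [393. 330.] [(383, 312)]
s4 0.5 [396. 341.] [(383, 312)]
s4 0.4 [398. 352.] [(383, 312)]
s4 0.3 [400. 362.] [(383, 312)]
```

Run:
```python
from h import *
g=load('s4'); crop('s4',225,205,285,255,12,'s4z')
o=observe();P=o['position'];R=o['tool_rot']
im=cv2.imread('pics/s4z.png')
for x in (-.011,.011):
  for y in (-.0145,0,.0145):
    u=proj(g,P+R@[x,y,0])[0]; v=((u-[225,205])*12+6).round().astype(int); print(x,y,v); cv2.circle(im,tuple(map(int,v)),4,(0,255,0) if x<0 else (0,0,255),-1)
cv2.imwrite('pics/s4z.png',im)
snap('wrist','w4'); crop('w4',180,180,330,290,5,'w4c')
```

```text
-0.011 -0.0145 [175 432]
-0.011 0 [254 405]
-0.011 0.0145 [332 379]
0.011 -0.0145 [108 370]
0.011 0 [186 344]
0.011 0.0145 [263 318]
```

View pics/s4z.png

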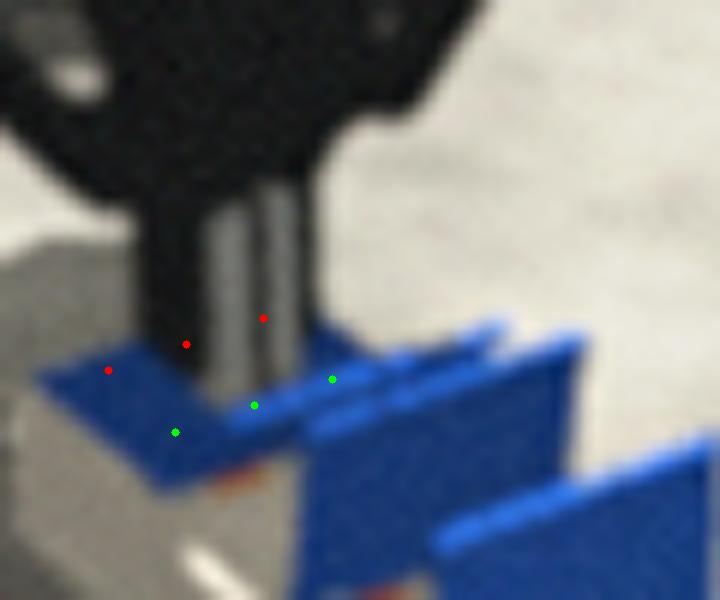

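View pics/w4c.png

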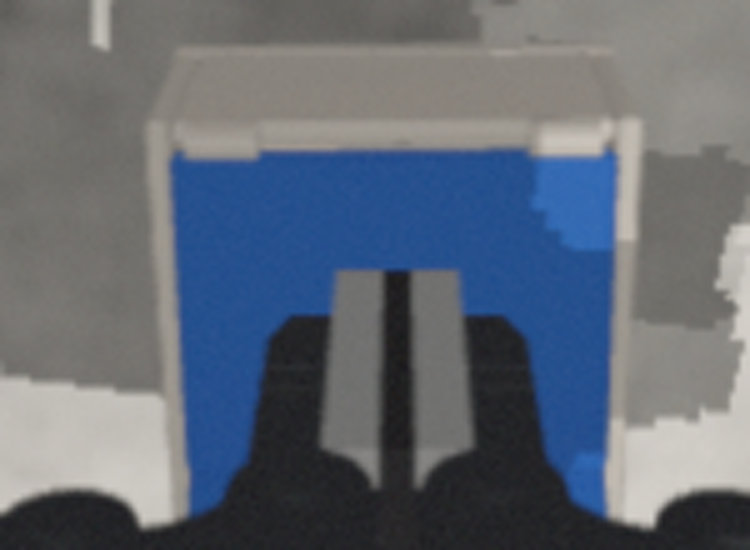

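Request:
jog_arm(
  travel=[
    [0,0,0.007],
    [0,0,0.007],
    [0.001,-0.0071,0],
    [0.001,-0.0071,0],
    [0.001,-0.0071,0],
    [0.0008,-0.0059,-0.0015],
    [0.0008,-0.0059,-0.0015],
    [0.0003,-0.0025,-0.002],
    [0.0003,-0.0025,-0.002],
    [0.0002,-0.0015,-0.002],
    [0.0002,-0.0015,-0.002],
    [0,-0.0002,-0.001],
    [0,-0.0002,-0.001],
    [0,-0.0002,-0.001],
    [0,0,0],
    [0,0,0],
    [0,0,0],
  ],
  dr=[
    [0,0,0],
    [0,0,0],
    [0,0,0],
    [0,0,0],
    [0,0,0],
    [0,0,0],
    [0,0,0],
    [0,0,0],
    [0,0,0],
    [0,0,0],
    [0,0,0],
    [0,0,0],
    [0,0,0],
    [0,0,0],
    [0,0,0],
    [0,0,0],
    [0,0,0],
  ],
)

```text
time_s: 5.87
position: [0.4913, 0.1065, 0.033]
tool_rot: [[-0.132, 0.991, 0.001], [0.991, 0.132, -0.0], [-0.0, 0.001, -1.0]]
ft_force: [-1.7, -0.1, 7.4]
grip_width: 0.0002
```

```bash
python3 -c "
from h import *
report('s5')"
```

```text
[0.4913 0.1065 0.033 ] local x -0.0005 d_lead/lid [np.float64(0.0763), np.float64(0.0343), np.float64(-0.0077), np.float64(-0.0497), np.float64(-0.0917)] [-2.2   0.65  7.87]
```

View pics/s5c.png

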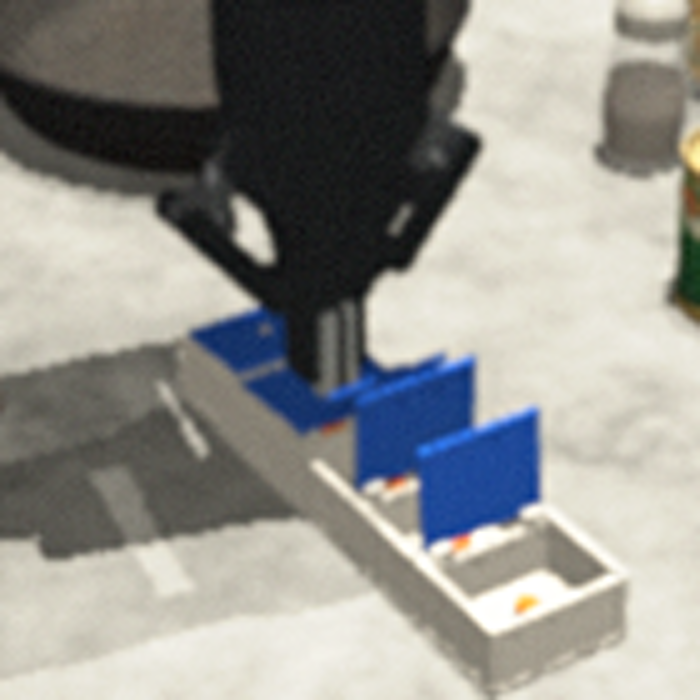

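Request:
jog_arm(
  travel=[
    [0,0,0.007],
    [0,0,0.007],
    [0.001,-0.0071,0],
    [0.001,-0.0071,0],
    [0.001,-0.0071,0],
    [0.0008,-0.0059,-0.0015],
    [0.0008,-0.0059,-0.0015],
    [0.0003,-0.0025,-0.002],
    [0.0003,-0.0025,-0.002],
    [0.0002,-0.0015,-0.002],
    [0.0002,-0.0015,-0.002],
    [0,-0.0002,-0.001],
    [0,-0.0002,-0.001],
    [0,-0.0002,-0.001],
    [0,0,0],
    [0,0,0],
    [0,0,0],
  ],
  dr=[
    [0,0,0],
    [0,0,0],
    [0,0,0],
    [0,0,0],
    [0,0,0],
    [0,0,0],
    [0,0,0],
    [0,0,0],
    [0,0,0],
    [0,0,0],
    [0,0,0],
    [0,0,0],
    [0,0,0],
    [0,0,0],
    [0,0,0],
    [0,0,0],
    [0,0,0],
  ],
)

```text
time_s: 7.33
position: [0.4967, 0.0647, 0.0323]
tool_rot: [[-0.132, 0.991, -0.0], [0.991, 0.132, -0.0], [0.0, -0.0, -1.0]]
ft_force: [0.1, -1.3, -0.1]
grip_width: 0.0
```

```bash
python3 -c "
from h import *
report('s6')"
```

```text
[0.4967 0.0647 0.0323] local x -0.0007 d_lead/lid [np.float64(0.1184), np.float64(0.0764), np.float64(0.0344), np.float64(-0.0076), np.float64(-0.0496)] [ 0.29 -0.15  0.26]
```

View pics/s6c.png

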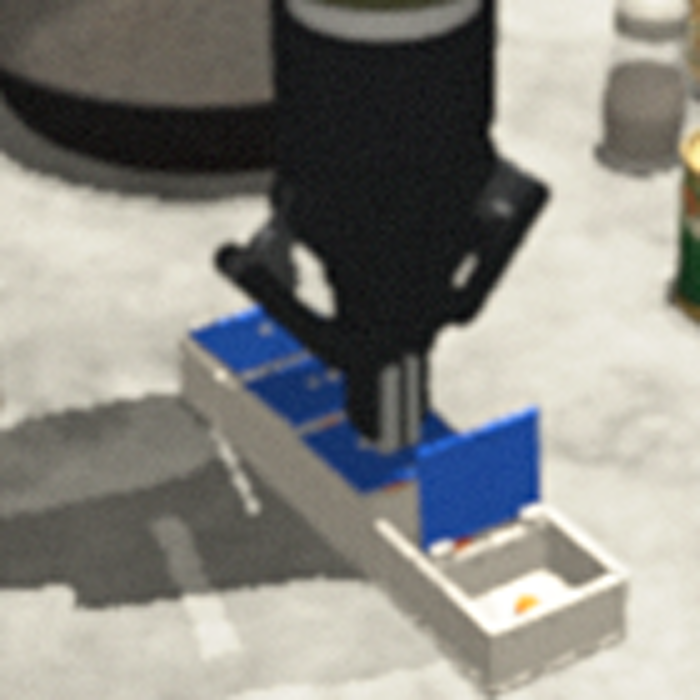

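Run:
```python
from h import *
crop('s6',245,225,305,275,12,'s6z')
g=snap('top','t6'); crop('t6',290,170,410,260,6,'t6c')
```

```text
(no output)
```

View pics/s6z.png

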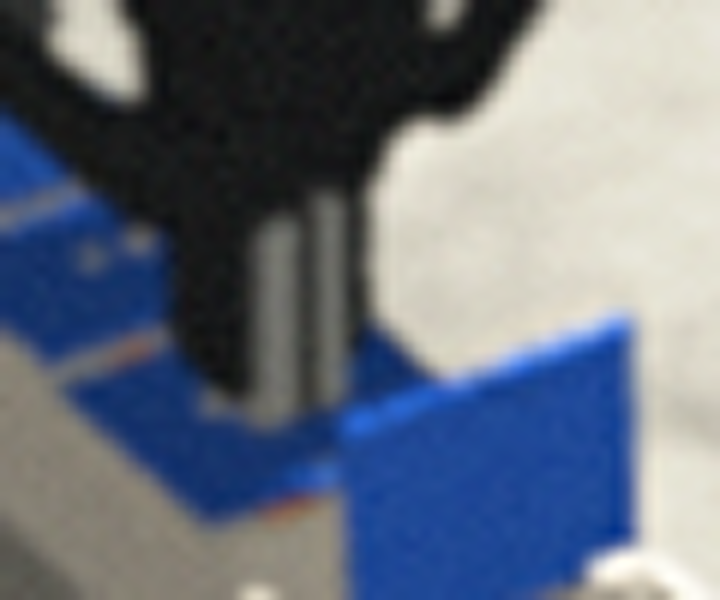

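View pics/t6c.png

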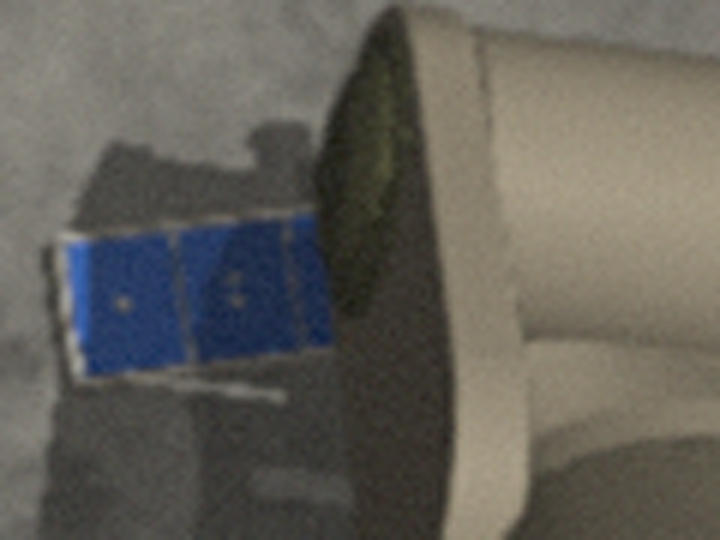

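Run:
```python
from h import *
p=np.load('pose.npy');c,s=np.cos(p[2]),np.sin(p[2]);M=np.array([[c,-s,0],[s,c,0],[0,0,1]])
for tag,k,o in [('s6',3,(245,225)),('s4',1,(225,205)),('s5',2,(235,215))]:
    g=load(tag); crop(tag,*o,o[0]+60,o[1]+50,12,tag+'z')
    for a in [.9,.8,.7,.6,.5,.4,.3]:
        X=[M@np.array([-.025,.105-.042*k-r*np.cos(a)+t*np.sin(a),.028+r*np.sin(a)+t*np.cos(a)])+[p[0],p[1],0] for r,t in [(.0,0),(.041,0),(.041,.003)]]
        print(tag,a,((proj(g,X)-o)*12+6).round(0).tolist())
```

```text
s6 0.9 [[187.0, 527.0], [280.0, 432.0], [271.0, 413.0]]
s6 0.8 [[187.0, 527.0], [292.0, 458.0], [284.0, 439.0]]
s6 0.7 [[187.0, 527.0], [303.0, 486.0], [296.0, 466.0]]
s6 0.6 [[187.0, 527.0], [313.0, 514.0], [306.0, 493.0]]
s6 0.5 [[187.0, 527.0], [321.0, 542.0], [316.0, 521.0]]
s6 0.4 [[187.0, 527.0], [328.0, 570.0], [324.0, 549.0]]
s6 0.3 [[187.0, 527.0], [334.0, 597.0], [330.0, 577.0]]
s4 0.9 [[144.0, 499.0], [220.0, 400.0], [212.0, 383.0]]
s4 0.8 [[144.0, 499.0], [231.0, 425.0], [223.0, 406.0]]
s4 0.7 [[144.0, 499.0], [241.0, 450.0], [234.0, 431.0]]
s4 0.6 [[144.0, 499.0], [249.0, 476.0], [243.0, 457.0]]
s4 0.5 [[144.0, 499.0], [257.0, 502.0], [252.0, 482.0]]
s4 0.4 [[144.0, 499.0], [264.0, 528.0], [259.0, 509.0]]
s4 0.3 [[144.0, 499.0], [269.0, 553.0], [266.0, 535.0]]
s5 0.9 [[161.0, 509.0], [244.0, 411.0], [236.0, 393.0]]
s5 0.8 [[161.0, 509.0], [256.0, 436.0], [248.0, 417.0]]
s5 0.7 [[161.0, 509.0], [266.0, 463.0], [259.0, 443.0]]
s5 0.6 [[161.0, 509.0], [275.0, 489.0], [269.0, 470.0]]
s5 0.5 [[161.0, 509.0], [283.0, 516.0], [278.0, 497.0]]
s5 0.4 [[161.0, 509.0], [290.0, 543.0], [286.0, 524.0]]
s5 0.3 [[161.0, 509.0], [296.0, 570.0], [292.0, 551.0]]
```

View pics/s5z.png

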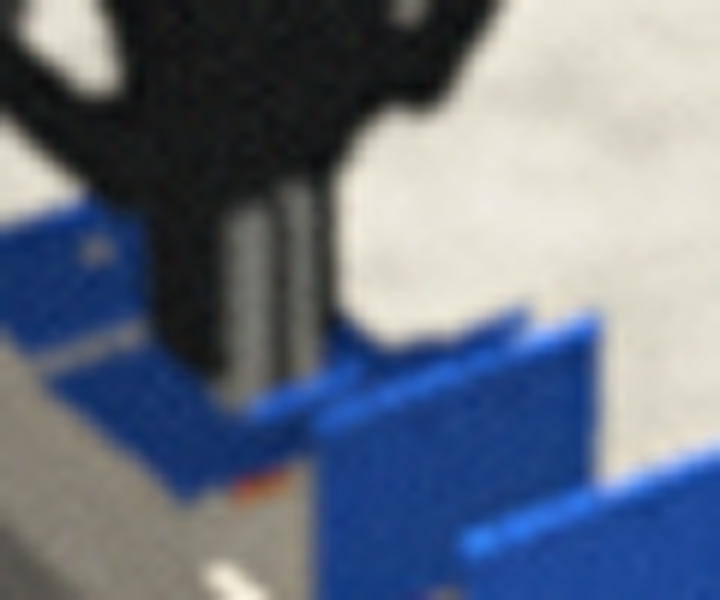

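Request:
jog_arm(
  travel=[
    [0,0,0.007],
    [0,0,0.007],
    [0.001,-0.0071,0],
    [0.001,-0.0071,0],
    [0.001,-0.0071,0],
    [0.0008,-0.0059,-0.0015],
    [0.0008,-0.0059,-0.0015],
    [0.0003,-0.0025,-0.002],
    [0.0003,-0.0025,-0.002],
    [0.0002,-0.0015,-0.002],
    [0.0002,-0.0015,-0.002],
    [0,-0.0002,-0.001],
    [0,-0.0002,-0.001],
    [0,-0.0002,-0.001],
    [0,0,0],
    [0,0,0],
    [0,0,0],
  ],
  dr=[
    [0,0,0],
    [0,0,0],
    [0,0,0],
    [0,0,0],
    [0,0,0],
    [0,0,0],
    [0,0,0],
    [0,0,0],
    [0,0,0],
    [0,0,0],
    [0,0,0],
    [0,0,0],
    [0,0,0],
    [0,0,0],
    [0,0,0],
    [0,0,0],
    [0,0,0],
  ],
)

```text
time_s: 8.85
position: [0.5023, 0.023, 0.0323]
tool_rot: [[-0.132, 0.991, -0.0], [0.991, 0.132, -0.0], [-0.0, -0.0, -1.0]]
ft_force: [-0.5, -0.2, -0.5]
grip_width: 0.0002
```

```bash
python3 -c "
from h import *
report('s7')"
```

```text
[0.5023 0.023  0.0323] local x -0.0007 d_lead/lid [np.float64(0.1604), np.float64(0.1184), np.float64(0.0764), np.float64(0.0344), np.float64(-0.0076)] [ 0.34 -0.91  0.63]
```

View pics/s7c.png

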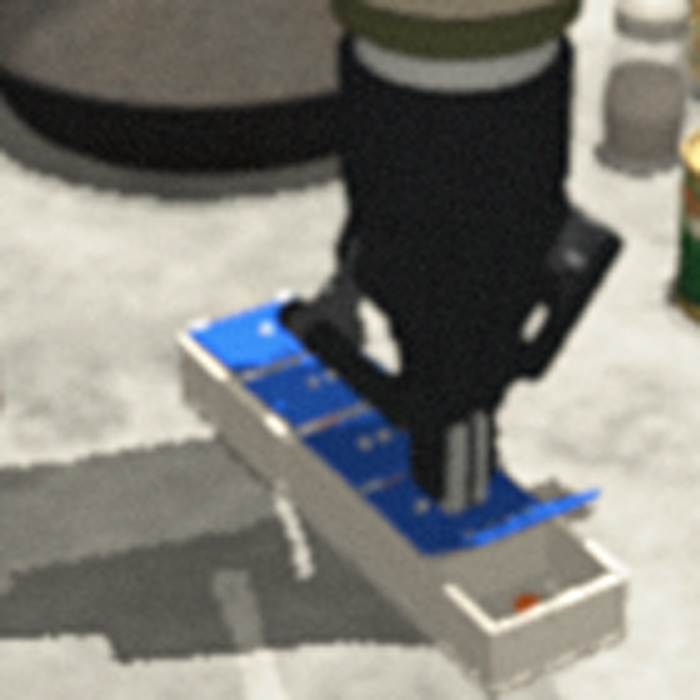

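Lids 1–4 lie shut, and lid 5 has been nudged partly forward, as the earlier ones were. I'll repeat the stroke for lid 5.

Request:
jog_arm(
  travel=[
    [0,0,0.007],
    [0,0,0.007],
    [0.001,-0.0071,0],
    [0.001,-0.0071,0],
    [0.001,-0.0071,0],
    [0.0008,-0.0059,-0.0015],
    [0.0008,-0.0059,-0.0015],
    [0.0003,-0.0025,-0.002],
    [0.0003,-0.0025,-0.002],
    [0.0002,-0.0015,-0.002],
    [0.0002,-0.0015,-0.002],
    [0,-0.0002,-0.001],
    [0,-0.0002,-0.001],
    [0,-0.0002,-0.0013],
    [0,0,0],
    [0,0,0],
    [0,0,0],
  ],
  dr=[
    [0,0,0],
    [0,0,0],
    [0,0,0],
    [0,0,0],
    [0,0,0],
    [0,0,0],
    [0,0,0],
    [0,0,0],
    [0,0,0],
    [0,0,0],
    [0,0,0],
    [0,0,0],
    [0,0,0],
    [0,0,0],
    [0,0,0],
    [0,0,0],
    [0,0,0],
  ],
)

```text
time_s: 10.32
position: [0.508, -0.0187, 0.0322]
tool_rot: [[-0.132, 0.991, 0.0], [0.991, 0.132, -0.0], [-0.0, 0.0, -1.0]]
ft_force: [0.2, -0.8, -0.9]
grip_width: -0.0001
```

```bash
python3 -c "
from h import *
report('s8')"
```

```text
[ 0.508  -0.0187  0.0322] local x -0.0007 d_lead/lid [np.float64(0.2026), np.float64(0.1606), np.float64(0.1186), np.float64(0.0766), np.float64(0.0346)] [-0.45  0.68 -1.  ]
```

View pics/s8c.png

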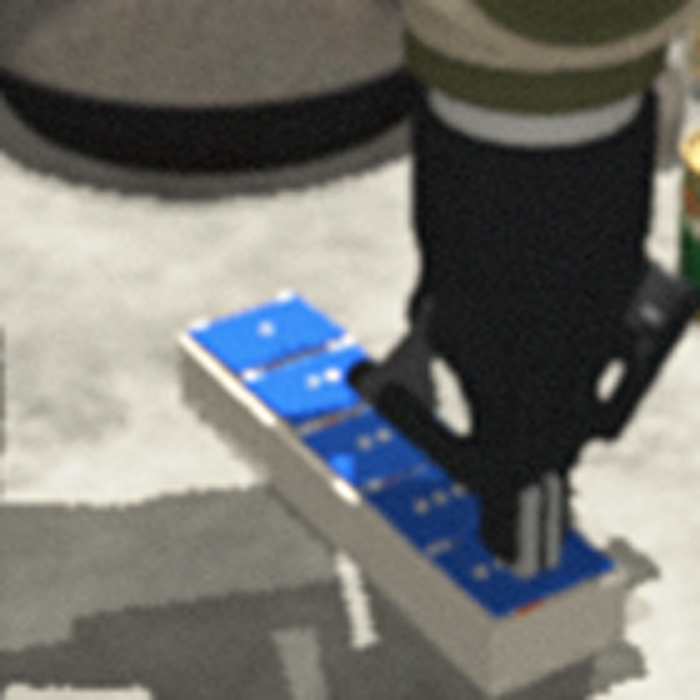

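Request:
jog_arm(
  travel=[
    [0,0,-0.0006],
    [0,0,-0.0006],
    [0,0,0],
    [0,0,0],
    [0,0,0],
  ],
  dr=[
    [0,0,0],
    [0,0,0],
    [0,0,0],
    [0,0,0],
    [0,0,0],
  ],
)

```text
time_s: 10.78
position: [0.508, -0.0188, 0.031]
tool_rot: [[-0.132, 0.991, 0.0], [0.991, 0.132, -0.0], [-0.0, 0.0, -1.0]]
ft_force: [-0.3, -0.4, 3.4]
grip_width: -0.0
```

Request:
jog_arm(
  travel=[
    [0,0,0.01],
    [0,0,0.01],
    [-0.0034,0.025,0],
    [-0.0034,0.025,0],
    [-0.0034,0.025,0],
    [-0.0034,0.025,0],
    [-0.0034,0.025,0],
    [0,0,0],
    [0,0,-0.006],
    [0,0,-0.006],
    [0,0,-0.004],
    [0,0,-0.002],
    [0,0,-0.001],
    [0,0,-0.0005],
    [0,0,-0.0004],
    [0,0,0],
    [0,0,0],
    [0,0,0],
  ],
  dr=[
    [0,0,0],
    [0,0,0],
    [0,0,0],
    [0,0,0],
    [0,0,0],
    [0,0,0],
    [0,0,0],
    [0,0,0],
    [0,0,0],
    [0,0,0],
    [0,0,0],
    [0,0,0],
    [0,0,0],
    [0,0,0],
    [0,0,0],
    [0,0,0],
    [0,0,0],
    [0,0,0],
  ],
)

```text
time_s: 12.28
position: [0.4911, 0.1062, 0.0312]
tool_rot: [[-0.132, 0.991, 0.0], [0.991, 0.132, 0.0], [0.0, 0.0, -1.0]]
ft_force: [-0.4, -0.6, 0.1]
grip_width: 0.0
```

Lid 2 stands at 31.2 mm or lower, with no force. Next is lid 1.

Request:
jog_arm(
  travel=[
    [0,0,0.01],
    [0,0,0.005],
    [-0.0028,0.021,0],
    [-0.0028,0.0206,0],
    [0,0,0],
    [0,0,-0.006],
    [0,0,-0.005],
    [0,0,-0.003],
    [0,0,-0.0007],
    [0,0,-0.0003],
    [0,0,0],
    [0,0,0],
    [0,0,0],
  ],
  dr=[
    [0,0,0],
    [0,0,0],
    [0,0,0],
    [0,0,0],
    [0,0,0],
    [0,0,0],
    [0,0,0],
    [0,0,0],
    [0,0,0],
    [0,0,0],
    [0,0,0],
    [0,0,0],
    [0,0,0],
  ],
)

```text
time_s: 13.37
position: [0.4853, 0.1472, 0.031]
tool_rot: [[-0.131, 0.991, -0.001], [0.991, 0.131, -0.0], [-0.0, -0.001, -1.0]]
ft_force: [-2.4, -1.9, 4.9]
grip_width: -0.0001
```

Request:
jog_arm(
  travel=[
    [0,0,0.01],
    [0,0,0.02],
    [0,0,0.03],
    [0,0,0.03],
    [0,0,0.03],
    [0,0,0.03],
    [-0.02,0.02,0.02],
    [-0.03,0.03,0],
    [-0.03,0.03,0],
    [-0.03,0.03,0],
    [-0.03,0.03,0],
    [-0.03,0.03,0],
    [-0.02,0.03,0],
    [0,0,0],
    [0,0,0],
    [0,0,0],
  ],
  dr=[
    [0,0,0],
    [0,0,0],
    [0,0,0],
    [0,0,0],
    [0,0,0],
    [0,0,0],
    [0,0,0],
    [0,0,0],
    [0,0,0],
    [0,0,0],
    [0,0,0],
    [0,0,0],
    [0,0,0],
    [0,0,0],
    [0,0,0],
    [0,0,0],
  ],
)

```text
time_s: 14.7
position: [0.2984, 0.3448, 0.2007]
tool_rot: [[-0.132, 0.991, -0.0], [0.991, 0.132, -0.0], [-0.0, -0.0, -1.0]]
ft_force: [0.0, 0.2, 0.9]
grip_width: 0.0
```

Run:
```python
from h import *
report('s9'); crop('s9',215,210,325,315,7,'s9z')
g=snap('top','t9'); crop('t9',280,180,420,300,5.5,'t9c')
```

```text
[0.2988 0.3445 0.2008] local x -0.1594 d_lead/lid [np.float64(-0.1854), np.float64(-0.2274), np.float64(-0.2694), np.float64(-0.3114), np.float64(-0.3534)] [-0.24 -0.69 -0.5 ]
```

View pics/s9z.png

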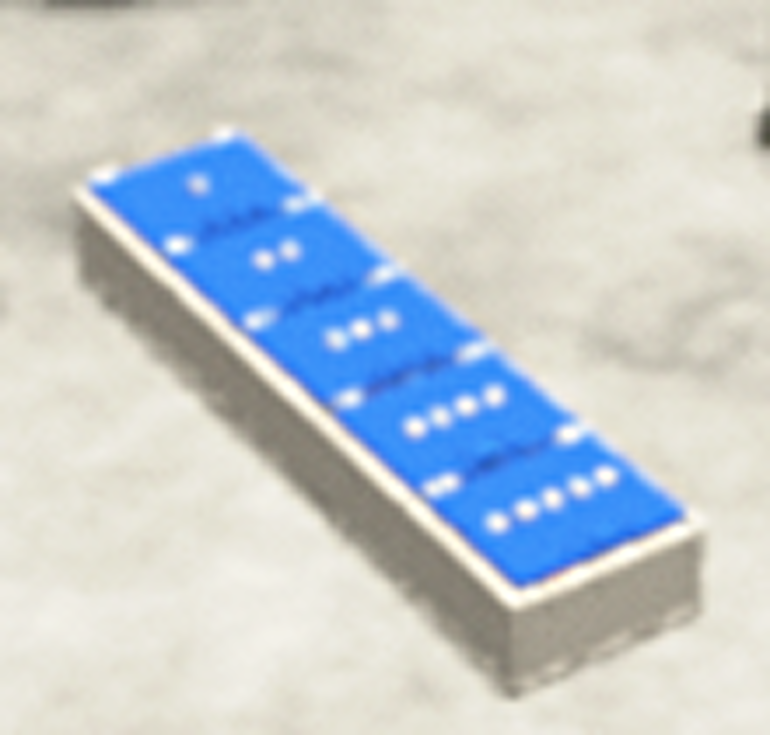

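View pics/t9c.png

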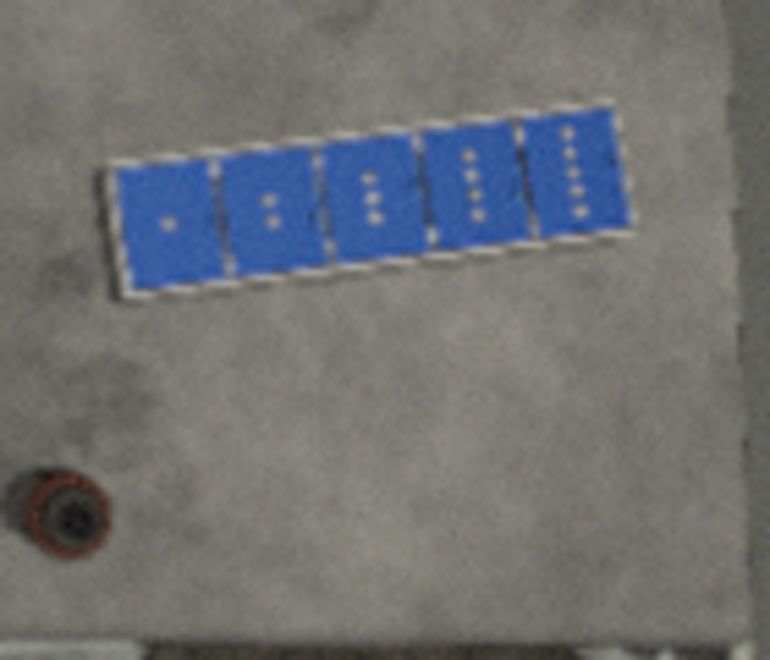

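View pics/t9.png

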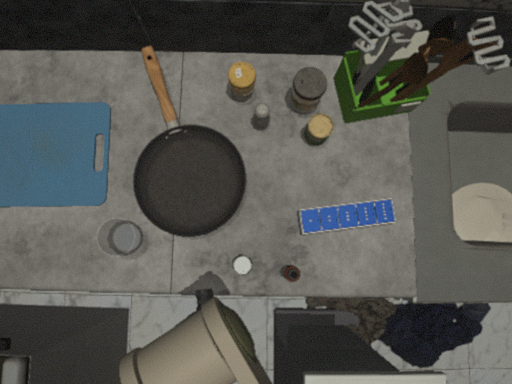

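All five lids lie shut. The organiser corners are at the same pixels as at the start, to about 0.5 px. The bystanders have not moved and the arm is clear, so I am handing in.

```bash
python3 -c "
from rig import close_job
print(close_job())"
```

```text
the job is handed in; nothing more can be done
None
```

I folded the five lids shut in order from lid 1 to lid 5 with the closed fingertips, then backed the arm away and handed the job in at about 15 s. No verdict was reported.

- **Lids:** The last side and top pictures show all five lids flat. I pressed lids 1, 2 and 5 again with the fingertip down to 31 mm, the height of a shut lid, with at most 5 N. Lids 3 and 4 were last pressed to 32.3 mm, which leaves them open by at most about 0.04 rad.
- **Order:** Each closing lid pushed the next one forward before its turn, to roughly 0.7–0.8 rad by my estimate. For lid 4 the estimate was only 0.65–0.75 rad. By the planned stroke, each lid should have passed 0.6 rad before it touched the next one, but I did not measure this directly.
- **Force:** The highest reading at the end of any move was about 8 N. I did not see the peaks in between.
- **Position:** The organiser's corners lie where they did at the start (within about 1 px), and the bystanders look unmoved in the top picture. The arm finished clear at about 0.20 m height with almost no force reading.
- **Disagreement:** The side and top cameras placed the organiser about 3 mm apart, and I used the pose fitted to both.

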